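# Unstack the warning wheels into their nests

### The arm

A 7-joint arm with a two-finger parallel gripper is mounted at the origin on the work surface. World frame = base frame: x ahead of the robot, y to its left, z up, the work surface at z = 0. Lengths are in m, angles in rad, forces in N, time in s.
With the tool pointing down it reaches from about 0.4 to 0.875 m from the base axis. Payload 6.5 kg.
Tool frame: the origin (TCP) lies between the finger pads; the fingertips stand 14 mm ahead of it and the grasp point (between the pads) lies 5 mm behind it; z points along the fingers, x is the direction in which the jaws open and shut, and the axes are right-handed (so a half turn about z gives the same grasp; the last joint's range is limited). The gripper opens to 88 mm and grips with 3 to 60 N. Pads are 18 mm wide; open, the fingers measure 123 mm over their backs; the gripper's body (75 mm by 187 mm) begins 45 mm behind the grasp point.
Start: joints at [1.269, 0.536, -0.004, 1.538, 0.003, 1.067, -0.071], TCP at [0.152, -0.632, 0.216] pointing down, gripper open.
Joint ranges: [-2.7, 2.7], [-0.37, 2.16], [-1.27, 1.26], [0.24, 2.4], [-1.31, 4.45], [0.19, 1.91], [-2.76, 2.76]. Speed limits (rad/s): [2.39, 2.39, 3.14, 3.14, 3.14, 3.14, 3.14].

### API

Orientations are given as [roll, pitch, yaw] about the fixed x, y, z axes, in that order (R = Rz(yaw) Ry(pitch) Rx(roll)).
In Python, from rig import manip, vision, sign_off gives the robot as it stands.
- The arm moves only by the tool move_arm, never from a script. Its argument "series" is a list of rows, each a list of 7 numbers: the shift along the tool's x, y, z in mm, then the turn, a rotation vector about the tool's x, y, z in degrees, then the opening, from 0 (shut) to 1 (fully open). A call has 1 to 10 rows; each row is the pose to reach, as a shift and turn from the pose commanded when the call began, along the tool's axes at that moment; what a row does not reach only later rows make up. A row lasts 1/12 s, in which the tool goes at most 41.7 mm and 7.16 degrees, less where a joint would pass 70% of its speed; a pose out of reach is approached as far as the arm can. A call with a gripper value outside its range is refused whole. The fingers move at their own pace and stop on an object; the grip force is fixed at half the most. Time passes only in rows, so rows that repeat a pose let the fingers close. It gives the time, the measured TCP pose, the force and the opening at its end, in the units of the state.
- manip.observe(): the state, without advancing time (a new reading comes with each control period).
- vision.capture(name): name is "side" or "top"; returns a dict with "img" (480x640x3 uint8, red, green, blue), "range_z" (480x640 float32, m along the optical axis (not along the pixel's ray), 0 where there is no reading), "mtx" (3x3 intrinsics, pixels), "R" (3x3) and "t" (3): a world point X has camera coordinates R X + t. Camera axes: x right, y down, z forward; pixel columns grow to the right and rows downward; lengths in m; the calibration is good to about 2 mm. A picture is of the moment at which its call begins.
- sign_off(): hands the job in, once; it reports no verdict.
The state is a dict: "time_s": time; "joints": joint angles; "joint_velocities": joint speeds; "joint_torque": joint torques, N m; "eef_pos": TCP position; "orientation": TCP orientation; "ft_force": force on the tool from outside, world axes, zero at the start; "wrist_torque": the same for the moment, N m; "grip_width": finger opening in m.
Only numpy, scipy, OpenCV 4.12 (cv2) and the standard library are available. Lean on these libraries where they do the work, as an engineer would, in place of code of your own. Each camera call takes 0.05 s, during which the arm holds its last target. There are 200 camera calls.

### The job

The four brass warning wheels are stacked by size on the grey stand. Take the stack apart from the top down, one wheel at a time, and lay each wheel flat and hub up in the round aluminium nest of its size (smallest wheel in the smallest nest, and so on up), inside the rim. Set the wheels down, do not drop them, and do not shift the clear acrylic cube.

Things in the scene. Friction and masses are not known exactly. Their poses are not given: they have to be found in the camera images.
- wheel_38: The smallest brass warning wheel: a toothed disc 38 mm across and 5 mm thick with a round hub on top, 20 mm across and 12 mm tall (17 mm overall). Origin at the centre of its underside, z up through the hub. At the start it is number 1 from the top of the single stack, hub up; it rests on the hub of the next larger wheel. Any yaw. It can be gripped by its hub from above. Loose, about 70 g.
- wheel_52: The second smallest brass warning wheel: a toothed disc 52 mm across and 5 mm thick with a round hub on top, 20 mm across and 12 mm tall (17 mm overall). Origin at the centre of its underside, z up through the hub. At the start it is number 2 from the top of the single stack, hub up; it rests on the hub of the next larger wheel. Any yaw. It can be gripped by its hub from above. Loose, about 100 g.
- wheel_66: The second largest brass warning wheel: a toothed disc 66 mm across and 5 mm thick with a round hub on top, 20 mm across and 12 mm tall (17 mm overall). Origin at the centre of its underside, z up through the hub. At the start it is number 3 from the top of the single stack, hub up; it rests on the hub of the next larger wheel. Any yaw. It can be gripped by its hub from above. Loose, about 140 g.
- wheel_80: The largest brass warning wheel: a toothed disc 80 mm across and 5 mm thick with a round hub on top, 20 mm across and 12 mm tall (17 mm overall). Origin at the centre of its underside, z up through the hub. At the start it is number 4 from the top of the single stack, hub up; it rests on a square grey plastic stand, 96 mm wide and 8 mm high, which is fixed. Any yaw. It can be gripped by its hub from above. Loose, about 200 g.
- nest_38: The smallest of four round aluminium nests (shallow dishes with a dark rubber floor), for the 38 mm wheel: inside 54 mm across, outside 62 mm, floor 3 mm above the bench, rim 8 mm above the bench (5 mm above the floor). Fixed to the bench. Origin at the centre of its underside, on the bench, z up.
- nest_52: The second smallest of four round aluminium nests (shallow dishes with a dark rubber floor), for the 52 mm wheel: inside 68 mm across, outside 76 mm, floor 3 mm above the bench, rim 8 mm above the bench (5 mm above the floor). Fixed to the bench. Origin at the centre of its underside, on the bench, z up.
- nest_66: The second largest of four round aluminium nests (shallow dishes with a dark rubber floor), for the 66 mm wheel: inside 82 mm across, outside 90 mm, floor 3 mm above the bench, rim 8 mm above the bench (5 mm above the floor). Fixed to the bench. Origin at the centre of its underside, on the bench, z up.
- nest_80: The largest of four round aluminium nests (shallow dishes with a dark rubber floor), for the 80 mm wheel: inside 96 mm across, outside 104 mm, floor 3 mm above the bench, rim 8 mm above the bench (5 mm above the floor). Fixed to the bench. Origin at the centre of its underside, on the bench, z up.
- cube: Clear acrylic cube, 30 mm on a side, with a steel pinion inside; loose, standing among the nests. Origin at the centre of its underside. A bystander: it must stay where it is. (Two small flanged steel bushes, 22 mm across and 14 mm high, also stand between the places and are of no interest.)
Things that resemble listed ones, but are neither listed nor needed, are in the scene too. What is shaped like the wheel_66 but blue or purple is not meant.

How it is judged:
On the way, in this order (a step that is already met when the one before it is completed fails the run):
1. the smallest wheel lies released, flat inside its own nest (horizontal distance between wheel_38 and nest_38 below 0.01 m and z of wheel_38 in the frame of nest_38 between 0.001 and 0.0052 m and angle between wheel_38's own z axis and vertical below 0.04 rad and contact force between the fingers and wheel_38 below 0.1 N and linear speed of wheel_38 below 0.02 m/s and angular speed of wheel_38 below 0.2 rad/s), for 0.2 s.
2. the second smallest wheel lies released, flat inside its own nest (horizontal distance between wheel_52 and nest_52 below 0.01 m and z of wheel_52 in the frame of nest_52 between 0.001 and 0.0052 m and angle between wheel_52's own z axis and vertical below 0.04 rad and contact force between the fingers and wheel_52 below 0.1 N and linear speed of wheel_52 below 0.02 m/s and angular speed of wheel_52 below 0.2 rad/s), for 0.2 s.
3. the second largest wheel lies released, flat inside its own nest (horizontal distance between wheel_66 and nest_66 below 0.01 m and z of wheel_66 in the frame of nest_66 between 0.001 and 0.0052 m and angle between wheel_66's own z axis and vertical below 0.04 rad and contact force between the fingers and wheel_66 below 0.1 N and linear speed of wheel_66 below 0.02 m/s and angular speed of wheel_66 below 0.2 rad/s), for 0.2 s.
4. the largest wheel lies released, flat inside its own nest (horizontal distance between wheel_80 and nest_80 below 0.01 m and z of wheel_80 in the frame of nest_80 between 0.001 and 0.0052 m and angle between wheel_80's own z axis and vertical below 0.04 rad and contact force between the fingers and wheel_80 below 0.1 N and linear speed of wheel_80 below 0.02 m/s and angular speed of wheel_80 below 0.2 rad/s), for 0.2 s.
At the end, for the whole second after the job is handed in: Every wheel lies released and at rest, hub up and flat (within 0.04 rad) on the floor of the nest of its own size (underside no more than 2 mm above the floor), centred within 10 mm, and the acrylic cube is within 15 mm of where it stood (all of step 1 and all of step 2 and all of step 3 and all of step 4 and distance of cube from where it was at the start of the episode below 0.015 m); the robot touches nothing.
It fails at once if a wheel falls: it moves faster than 0.5 m/s while the fingers do not touch it (a drop of more than about 12 mm) ((linear speed of wheel_38 above 0.5 m/s and contact force between the fingers and wheel_38 below 0.05 N) or (linear speed of wheel_52 above 0.5 m/s and contact force between the fingers and wheel_52 below 0.05 N) or (linear speed of wheel_66 above 0.5 m/s and contact force between the fingers and wheel_66 below 0.05 N) or (linear speed of wheel_80 above 0.5 m/s and contact force between the fingers and wheel_80 below 0.05 N)).
It fails at once if the acrylic cube is shifted by more than 15 mm (distance of cube from where it was at the start of the episode above 0.015 m).
It also fails if it takes over 112 s, if anything falls off the work surface, if the arm or the gripper's body presses on something with over 40 N, if the wrist force passes 120 N, or if a joint passes its speed limit or range.

## Working session

There is one attempt and no reset: what is moved stays moved. The work goes in short steps, Python scripts to look and compute and a tool call to move; the robot and the scene stay as the last step left them, time stands still between calls to the robot, and variables do not carry over. Pictures are saved under pics/ and viewed, about 12 in all and at most 16, crops included, and the job is handed in when it is done.

Besides the shell and the picture viewer there is one more tool, called after "Request:" in YAML: its name, and indented under it one key for each argument. move_arm: Moves the arm, as the interface text tells. Its arguments: {"type":"object","properties":{"series":{"type":"array"}},"required":["series"]}

```bash
mkdir -p pics
python3 - <<'E'
from rig import manip, vision
import cv2,numpy as np
for n in("top","side"):
    c=vision.capture(n); cv2.imwrite(f"pics/{n}0.png",c["img"][:,:,::-1]); np.savez(f"{n}0.npz",**c)
    print(n,c["mtx"].round(1).tolist(),c["R"].round(3).tolist(),c["t"].round(3).tolist())
s=manip.observe();print({k:np.round(s[k],3).tolist() for k in("time_s","eef_pos","orientation","ft_force","grip_width")})
E
```

```text
top [[560.0, 0.0, 324.4], [0.0, 560.0, 243.0], [0.0, 0.0, 1.0]] [[0.004, -1.0, 0.017], [-0.984, -0.007, -0.179], [0.179, -0.016, -0.984]] [-0.007, 0.616, 0.983]
side [[506.7, 0.0, 316.1], [0.0, 506.7, 231.5], [0.0, 0.0, 1.0]] [[-0.852, -0.524, -0.0], [-0.374, 0.609, -0.699], [0.366, -0.596, -0.715]] [0.517, 0.276, 0.673]
{'time_s': 0.1, 'eef_pos': [0.152, -0.631, 0.216], 'orientation': [3.141, 0.001, -1.335], 'ft_force': [-0.461, 0.886, 0.223], 'grip_width': 0.088}
```

View pics/top0.png

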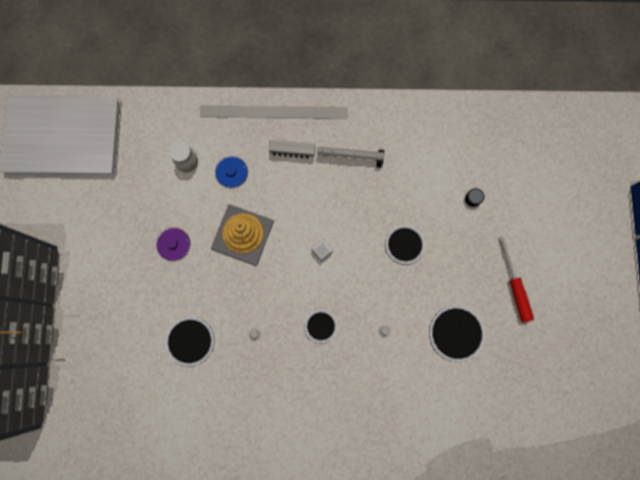

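View pics/side0.png

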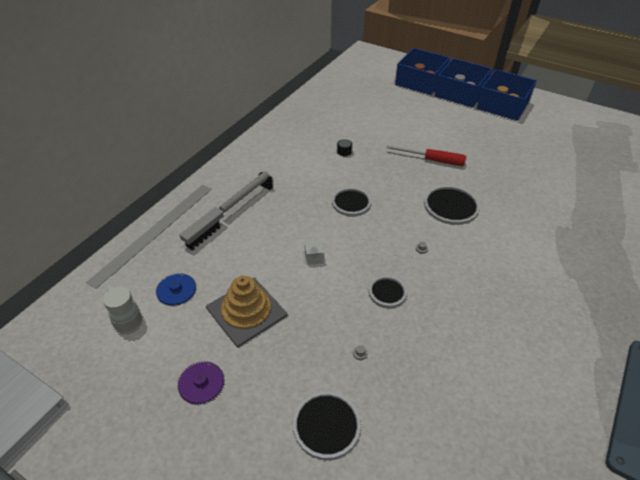

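The top view shows the brass stack at about (243,233) on the grey stand. The nests are at (320,326), (404,245), (190,341) and (457,333), the cube at (321,252) and the bushes at (255,334) and (385,331). The blue disc (232,172) and purple disc (173,244) are not meant. Next I measure.

```bash
cat > h.py <<'E'
import numpy as np,cv2
def world(c,u,v,z):
    d=c["R"].T@np.linalg.solve(c["mtx"],[u,v,1.]); o=-c["R"].T@c["t"]
    return o+d*(z-o[2])/d[2]
def pts(c):
    v,u=np.mgrid[:480,:640]; r=c["range_z"]
    P=np.stack([u,v,np.ones_like(u)],-1)@np.linalg.inv(c["mtx"]).T*r[...,None]
    return (P-c["t"])@c["R"]
def brass(c):
    H=cv2.cvtColor(c["img"],cv2.COLOR_RGB2HSV)
    return (H[...,0]>8)&(H[...,0]<32)&(H[...,1]>110)&(H[...,2]>60)
E
python3 - <<'E'
from h import *
N={"top":[(320,326),(404,245),(190,341),(457,333)],"side":[(388,292),(352,202),(327,425),(451,205)]}
for n in N:
    c=dict(np.load(f"{n}0.npz")); g=c["img"].max(2)
    for u,v in N[n]:
        m=(g<60).astype(np.uint8); k,l=cv2.connectedComponents(m); w=(l==l[v,u]).astype(np.uint8)
        q=max(cv2.findContours(w,0,1)[0],key=cv2.contourArea)[:,0]
        W=np.array([world(c,a,b,.006)[:2] for a,b in q],np.float32)
        (x,y),d,_=cv2.fitEllipse(W); print(n,(u,v),round(x,4),round(y,4),np.round(np.array(d)*1000,1))
    P=pts(c); b=brass(c); X=P[b&(np.hypot(*(P[...,:2]-np.median(P[b],0)[:2]).transpose(2,0,1))<.06)]
    print("stack",len(X), "zmax",np.percentile(X[:,2],99))
    for zc in(.0765,.0645,.0595,.0475,.0425,.0305,.0255,.013):
        S=X[abs(X[:,2]-zc)<.0025]
        if len(S)>5: print(zc,len(S),S.mean(0).round(4),(S.min(0)+S.max(0))[:2]/2,np.ptp(S,0)[:2].round(3))
    t=(P[...,2]>.02)&(P[...,2]<.15)&(P[...,0]>.1)&(P[...,0]<.8)
    k,l,s,ce=cv2.connectedComponentsWithStats(t.astype(np.uint8))
    for i in range(1,k):
        if s[i,4]>25: p=P[l==i]; print("obj",ce[i].round(),p.min(0).round(3),p.max(0).round(3))
c=dict(np.load("top0.npz")); cv2.imwrite("pics/crop.png",cv2.resize(c["img"][150:310,130:350,::-1],None,fx=3.6,fy=3.6,interpolation=2))
E
```

```text
top (320, 326) 0.4661 0.002 [48.1 48.4]
top (404, 245) 0.6244 -0.1613 [61.3 62.3]
top (190, 341) 0.4367 0.2485 [76.  76.3]
top (457, 333) 0.4536 -0.2564 [90.2 90.5]
stack 1280 zmax 0.07758751203176938
0.0765 71 [0.643  0.1509 0.076 ] [0.64314191 0.15050763] [0.019 0.018]
0.0645 147 [0.6411 0.1506 0.0642] [0.64246344 0.15105967] [0.036 0.035]
0.0595 54 [0.6442 0.1511 0.0608] [0.64438802 0.15172222] [0.034 0.035]
0.0475 188 [0.639  0.1526 0.0471] [0.6425345  0.15322649] [0.052 0.051]
0.0425 77 [0.6384 0.1544 0.0436] [0.64333514 0.15395181] [0.052 0.051]
0.0305 239 [0.6329 0.1487 0.0301] [0.64217395 0.15362969] [0.065 0.063]
0.0255 74 [0.6353 0.1505 0.0267] [0.64217255 0.15323601] [0.067 0.065]
0.013 256 [0.6353 0.15   0.0127] [0.64376859 0.15372078] [0.078 0.079]
obj [182. 157.] [0.764 0.247 0.02 ] [0.8   0.29  0.074]
obj [ 56. 162.] [0.756 0.41  0.02 ] [0.8   0.631 0.03 ]
obj [302. 154.] [0.795 0.017 0.021] [0.8   0.071 0.039]
obj [358. 156.] [ 0.779 -0.119  0.021] [0.8   0.009 0.04 ]
obj [638. 196.] [ 0.68  -0.622  0.02 ] [ 0.748 -0.615  0.036]
obj [475. 196.] [ 0.7   -0.316  0.02 ] 
[... 284 characters left out ...]
4 [47.4 49.3]
side (352, 202) 0.626 -0.162 [58.2 63. ]
side (327, 425) 0.4385 0.2478 [78.2 78.6]
side (451, 205) 0.4552 -0.2568 [85.6 91.3]
stack 227 zmax -0.08242247798375621
obj [466.  79.] [ 0.427 -0.727  0.02 ] [ 0.75  -0.611  0.062]
obj [345. 144.] [ 0.702 -0.317  0.02 ] [ 0.736 -0.282  0.026]
obj [447. 154.] [ 0.476 -0.396  0.02 ] [ 0.558 -0.362  0.028]
obj [251. 188.] [ 0.78  -0.119  0.021] [0.8  0.01 0.04]
obj [217. 218.] [0.795 0.017 0.021] [0.8   0.055 0.038]
obj [314. 249.] [ 0.591 -0.02   0.02 ] [0.63  0.022 0.033]
obj [245. 298.] [0.61  0.121 0.024] [0.675 0.187 0.079]
obj [122. 308.] [0.765 0.249 0.02 ] [0.8   0.292 0.073]
obj [ 27. 416.] [0.758 0.41  0.02 ] [0.8   0.507 0.028]
```

View pics/crop.png

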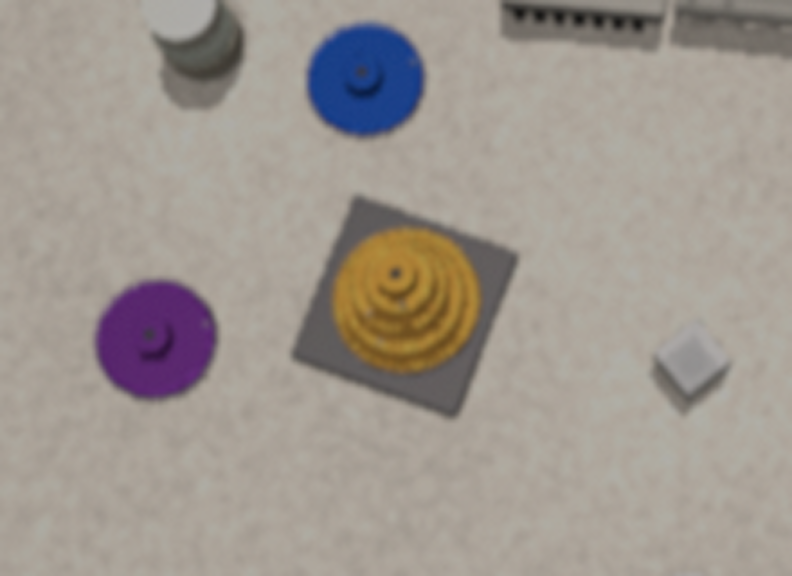

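Dark-floor diameters of 48, 61, 76 and 90 mm match inner diameters of 54, 68, 82 and 96 mm, so each nest's size is clear. The crop shows the brass stack at (405,300), and the blue and purple discs beside it. The brass one is the stack to take apart. Now I move over it and turn to yaw 0.

Request:
move_arm:
  series:
    - [-60, -61, 0, 0, 0, -7, 1]
    - [-100, -102, 0, 0, 0, -14, 1]
    - [-140, -143, 0, 0, 0, -21, 1]
    - [-180, -184, 0, 0, 0, -28, 1]
    - [-220, -225, 0, 0, 0, -35, 1]
    - [-260, -266, 0, 0, 0, -42, 1]
    - [-300, -307, 0, 0, 0, -49, 1]
    - [-340, -348, 0, 0, 0, -56, 1]
    - [-380, -389, 0, 0, 0, -63, 1]
    - [-380, -389, 0, 0, 0, -70, 1]

```text
time_s: 0.93
eef_pos: [0.374, -0.2773, 0.2164]
orientation: [3.141, 0.0, -0.107]
ft_force: [0.9, -0.1, -0.9]
grip_width: 0.0883
```

Request:
move_arm:
  series:
    - [0, 0, 0, 0, 0, -6.1, 1]
    - [0, 0, 0, 0, 0, -6.1, 1]
    - [0, 0, 0, 0, 0, -6.1, 1]

```text
time_s: 1.18
eef_pos: [0.373, -0.2797, 0.2162]
orientation: [3.141, 0.001, -0.01]
ft_force: [0.1, 0.1, -0.1]
grip_width: 0.0881
```

Request:
move_arm:
  series:
    - [270, -431, 0, 0, 0, -0.6, 1]
    - [270, -431, 0, 0, 0, -0.6, 1]
    - [270, -431, 0, 0, 0, -0.6, 1]
    - [270, -431, 0, 0, 0, -0.6, 1]
    - [270, -431, 0, 0, 0, -0.6, 1]
    - [270, -431, 0, 0, 0, -0.6, 1]
    - [270, -431, 0, 0, 0, -0.6, 1]
    - [270, -431, 0, 0, 0, -0.6, 1]
    - [270, -431, 0, 0, 0, -0.6, 1]
    - [270, -431, 0, 0, 0, -0.6, 1]

```text
time_s: 2.02
eef_pos: [0.5983, 0.0713, 0.2158]
orientation: [3.14, 0.001, -0.004]
ft_force: [0.2, 0.0, -0.6]
grip_width: 0.0882
```

Request:
move_arm:
  series:
    - [0, 0, 0, 0, 0, 0, 1]

```text
time_s: 2.1
eef_pos: [0.5997, 0.0799, 0.2162]
orientation: [-3.136, -0.002, 0.006]
ft_force: [-1.0, -0.2, 1.2]
grip_width: 0.088
```

Request:
move_arm:
  series:
    - [22, -36, 20, 0, 0, 0, 1]
    - [43, -71, 40, 0, 0, 0, 0.6]
    - [43, -71, 75, 0, 0, 0, 0.6]
    - [43, -71, 100, 0, 0, 0, 0.6]
    - [43, -71, 110, 0, 0, 0, 0.6]
    - [43, -71, 110, 0, 0, 0, 0.6]
    - [43, -71, 110, 0, 0, 0, 0.6]

```text
time_s: 2.68
eef_pos: [0.6405, 0.1416, 0.1068]
orientation: [3.141, -0.0, -0.0]
ft_force: [0.8, -0.5, -0.1]
grip_width: 0.0532
```

Run:
```python
from rig import manip, vision
from h import *
s=manip.observe();print({k:np.round(s[k],4).tolist() for k in("time_s","eef_pos","orientation","joints","ft_force","grip_width")})
c=vision.capture("side"); cv2.imwrite("pics/s1.png",cv2.resize(c["img"][200:360,150:350,::-1],None,fx=3.5,fy=3.5,interpolation=2))
```

```text
{'time_s': 2.6833, 'eef_pos': [0.6405, 0.1416, 0.1068], 'orientation': [3.1406, -0.0, -0.0], 'joints': [0.0438, 0.7253, -0.496, 1.5774, 0.4022, 0.9424, -0.5861], 'ft_force': [0.7617, -0.4884, -0.1208], 'grip_width': 0.0532}
```

View pics/s1.png

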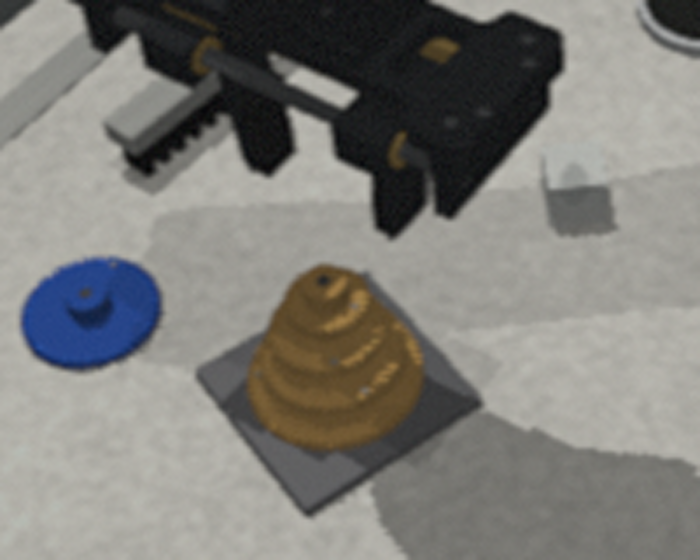

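The crop shows the fingers astride and a little behind the hub: fingertips at (265,170) and (390,235), hub at (322,275). I project to check the offset.

Run:
```python
from h import *
def pr(c,X): q=c["mtx"]@(c["R"]@np.array(X)+c["t"]); return (q[:2]/q[2]).round(1)
c=dict(np.load("side0.npz"))
for s in(-.0266,.0266): p=pr(c,[.6405+s,.1416,.0928]);print("tip",p,(p-[150,200])*3.5)
for x in((.643,.151,.076),(.643,.1525,.076)): print("hub",(pr(c,x)-[150,200])*3.5)
P=pts(c);b=brass(c)&(np.hypot(P[...,0]-.643,P[...,1]-.152)<.06)
for zc in(.076,.064,.047,.030,.013):
    S=P[b&(abs(P[...,2]-zc)<.002)]; print(zc,len(S),((S.min(0)+S.max(0))/2).round(4),np.ptp(S,0).round(3))
```

```text
tip [261.8 277. ] [391.3 269.5]
tip [233.3 262.6] [291.55 219.1 ]
hub [326.55 281.05]
hub [324.45 283.5 ]
0.076 92 [0.6446 0.152  0.076 ] [0.02  0.02  0.004]
0.064 199 [0.6439 0.1522 0.064 ] [0.037 0.036 0.004]
0.047 328 [0.6444 0.1554 0.0469] [0.051 0.049 0.004]
0.03 424 [0.6427 0.1542 0.03  ] [0.065 0.065 0.004]
0.013 474 [0.6433 0.1565 0.013 ] [0.079 0.075 0.004]
```

The visible tips sit about 35 crop pixels higher than projected, so I check against depth.

Run:
```python
from rig import manip, vision
from h import *
c=vision.capture("side");P=pts(c)
s=manip.observe();print(s["eef_pos"].round(4) if hasattr(s["eef_pos"],"round") else s["eef_pos"], s["time_s"])
m=(c["img"].max(2)<50)&(P[...,2]>.08)&(P[...,2]<.125)&(c["range_z"]>0)&(np.hypot(P[...,0]-.64,P[...,1]-.14)<.07)
S=P[m]; print(len(S),S.min(0),S.max(0))
for lo in np.arange(.08,.125,.005):
    q=S[(S[:,2]>=lo)&(S[:,2]<lo+.005)]
    if len(q): print(lo.round(3),len(q),q.min(0).round(3),q.max(0).round(3))
cv2.imwrite("pics/s2.png",cv2.resize(c["img"][200:360,150:350,::-1],None,fx=3.5,fy=3.5,interpolation=2))
```

```text
[0.6414 0.1426 0.1085] 2.7833Traceback (most recent call last):
  File "<stdin>", line 6, in <module>
    return umr_minimum(a, axis, None, out, keepdims, initial, where)
ValueError: zero-size array to reduction operation minimum which has no identity
```

Run:
```python
from rig import manip, vision
from h import *
c=vision.capture("side");P=pts(c)
print(np.round(manip.observe()["eef_pos"],4))
for u,v in((262,264),(261,258),(240,274),(226,246),(224,238),(280,255),(261,277),(290,230)): print(u,v,c["img"][v,u],P[v,u].round(4))
t=vision.capture("top");Q=pts(t)
m=(Q[...,2]>.09)&(np.hypot(Q[...,0]-.64,Q[...,1]-.15)<.12)
print(m.sum(),Q[m].min(0),Q[m].max(0))
cv2.imwrite("pics/s2.png",np.hstack([cv2.resize(c["img"][200:360,150:350,::-1],(400,320)),cv2.resize(t["img"][150:310,130:330,::-1],(400,320))]))
```

```text
[0.6414 0.1429 0.1086]
262 264 [15 15 19] [0.6004 0.1535 0.1421]
261 258 [23 24 25] [0.601  0.1534 0.1541]
240 274 [160 158 153] [ 0.7008  0.0976 -0.0008]
226 246 [12 15 12] [0.6662 0.1508 0.1389]
224 238 [23 25 23] [0.6676 0.1504 0.1545]
280 255 [20 20 22] [0.5547 0.1705 0.2038]
261 277 [163 161 155] [ 6.659e-01  8.430e-02 -5.000e-04]
290 230 [31 32 33] [0.5492 0.1542 0.237 ]
9171 [0.5248213  0.05042067 0.19625441] [0.73083041 0.19894844 0.59534969]
```

View pics/s2.png

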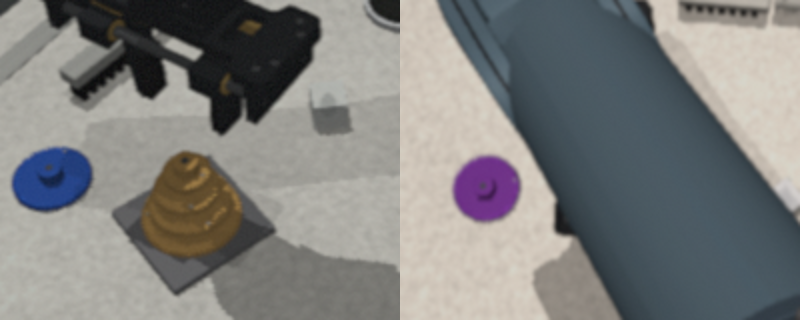

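```bash
cat >> h.py <<'E'
def tips(c,x,y):
    P=pts(c); m=(c["img"].max(2)<45)&(P[...,2]>.015)&(np.hypot(P[...,0]-x,P[...,1]-y)<.06)
    for s,n in((-1,"lo-x"),(1,"hi-x")):
        S=P[m&((P[...,0]-x)*s>0)]
        if len(S)>10:
            z=np.sort(S[:,2]); T=S[S[:,2]<z[3]+.012]
            print(n,"zmin",z[[0,3,8]].round(4),"x",np.percentile(T[:,0],[3,97]).round(4),"y",np.percentile(T[:,1],[3,97]).round(4))
E
python3 - <<'E'
from rig import manip, vision
from h import *
c=vision.capture("side"); tips(c,.6414,.143)
s=manip.observe();print({k:np.round(s[k],4).tolist() for k in("time_s","eef_pos","joints","ft_force","grip_width")})
E
```

```text
lo-x zmin [0.1346 0.1356 0.1378] x [0.5984 0.6114] y [0.1382 0.154 ]
hi-x zmin [0.0741 0.1332 0.1355] x [0.6656 0.6764] y [0.1382 0.1537]
{'time_s': 2.9333, 'eef_pos': [0.641, 0.1433, 0.1082], 'joints': [0.0431, 0.7236, -0.4978, 1.5771, 0.4023, 0.9417, -0.5856], 'ft_force': [0.4605, -0.5391, 0.4228], 'grip_width': 0.0528}
```

Request:
move_arm:
  series:
    - [1, -3, 5, 0, 0, 0, 0.6]
    - [2, -6, 10, 0, 0, 0, 0.6]
    - [2, -7, 15, 0, 0, 0, 0.6]
    - [2, -7, 20, 0, 0, 0, 0.6]
    - [2, -7, 20, 0, 0, 0, 0.6]
    - [2, -7, 20, 0, 0, 0, 0.6]

```text
time_s: 3.43
eef_pos: [0.6414, 0.1504, 0.0857]
orientation: [3.141, 0.001, 0.004]
ft_force: [0.4, 0.4, -0.3]
grip_width: 0.053
```

Run:
```python
from rig import manip, vision
from h import *
c=vision.capture("side"); tips(c,.643,.151)
s=manip.observe();print({k:np.round(s[k],4).tolist() for k in("time_s","eef_pos","ft_force","grip_width")})
```

```text
lo-x zmin [0.1081 0.111  0.1152] x [0.5992 0.6118] y [0.1455 0.1612]
hi-x zmin [0.1092 0.1113 0.1122] x [0.6659 0.6768] y [0.1463 0.1612]
{'time_s': 3.4833, 'eef_pos': [0.6417, 0.1504, 0.0861], 'ft_force': [0.6036, 0.7301, -0.4728], 'grip_width': 0.0529}
```

Camera depth puts the fingertips 38 mm higher than the state's z implies, consistently over the descent. The cameras also place the stack correctly, so I trust relative camera measurements and keep watching the force.

Request:
move_arm:
  series:
    - [2, 0, 8, 0, 0, 0, 0.6]
    - [4, 1, 16, 0, 0, 0, 0.6]
    - [4, 1, 22, 0, 0, 0, 0.6]
    - [4, 1, 28, 0, 0, 0, 0.6]
    - [4, 1, 32, 0, 0, 0, 0.6]
    - [4, 1, 32, 0, 0, 0, 0.6]
    - [4, 1, 32, 0, 0, 0, 0.6]

```text
time_s: 4.07
eef_pos: [0.6456, 0.1496, 0.0541]
orientation: [-3.142, 0.001, 0.004]
ft_force: [-0.2, -0.1, 0.6]
grip_width: 0.053
```

Run:
```python
from rig import manip, vision
from h import *
c=vision.capture("side"); tips(c,.643,.151)
s=manip.observe();print({k:np.round(s[k],4).tolist() for k in("time_s","eef_pos","ft_force","grip_width")})
cv2.imwrite("pics/s3.png",cv2.resize(c["img"][220:340,170:330,::-1],None,fx=4.5,fy=4.5,interpolation=2))
```

```text
lo-x zmin [0.0775 0.0793 0.0819] x [0.6032 0.6172] y [0.1412 0.1602]
hi-x zmin [0.0778 0.0792 0.0817] x [0.6703 0.6806] y [0.1443 0.16  ]
{'time_s': 4.1167, 'eef_pos': [0.6459, 0.1497, 0.0545], 'ft_force': [0.6107, -0.0961, 1.1432], 'grip_width': 0.0532}
```

View pics/s3.png

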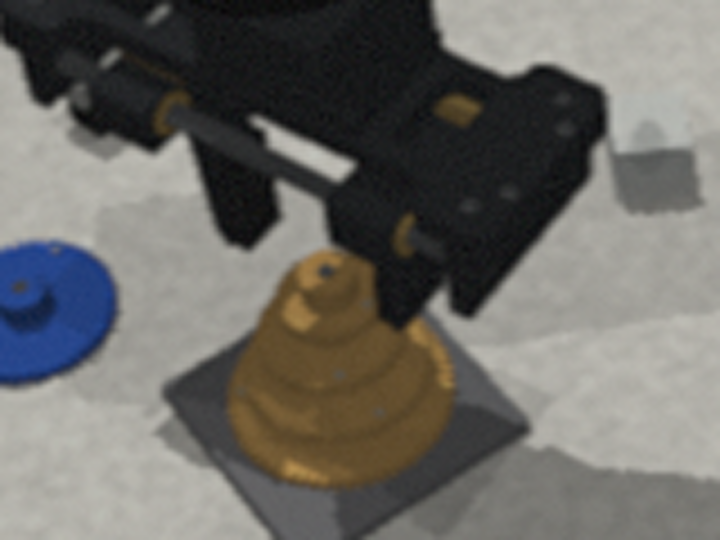

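Fingers are astride the hub (tips at (245,245) and (405,325), hub at (325,270)), still about 3 mm above its top. I go down 11.5 mm more and close.

Request:
move_arm:
  series:
    - [0, 0, 4, 0, 0, 0, 0.6]
    - [0, 0, 8, 0, 0, 0, 0.6]
    - [0, 0, 11.5, 0, 0, 0, 0.6]
    - [0, 0, 11.5, 0, 0, 0, 0.6]
    - [0, 0, 11.5, 0, 0, 0, 0.4]
    - [0, 0, 11.5, 0, 0, 0, 0.3]
    - [0, 0, 11.5, 0, 0, 0, 0.1]
    - [0, 0, 11.5, 0, 0, 0, 0]
    - [0, 0, 11.5, 0, 0, 0, 0]
    - [0, 0, 11.5, 0, 0, 0, 0]

```text
time_s: 4.95
eef_pos: [0.646, 0.1496, 0.043]
orientation: [-3.142, -0.0, 0.004]
ft_force: [0.7, -0.4, 0.3]
grip_width: 0.0187
```

Request:
move_arm:
  series:
    - [0, 0, 0, 0, 0, 0, 0]
    - [0, 0, 0, 0, 0, 0, 0]
    - [0, 0, 0, 0, 0, 0, 0]

```text
time_s: 5.2
eef_pos: [0.646, 0.1496, 0.043]
orientation: [-3.142, -0.0, 0.004]
ft_force: [0.0, -0.5, 0.9]
grip_width: 0.0185
```

Request:
move_arm:
  series:
    - [0, 0, -3, 0, 0, 0, 0]
    - [0, 0, -8, 0, 0, 0, 0]
    - [0, 0, -15, 0, 0, 0, 0]
    - [0, 0, -25, 0, 0, 0, 0]
    - [0, 0, -35, 0, 0, 0, 0]
    - [0, 0, -45, 0, 0, 0, 0]
    - [0, 0, -52, 0, 0, 0, 0]
    - [0, 0, -57, 0, 0, 0, 0]
    - [0, 0, -60, 0, 0, 0, 0]
    - [0, 0, -60, 0, 0, 0, 0]

```text
time_s: 6.03
eef_pos: [0.6462, 0.1497, 0.1037]
orientation: [-3.141, -0.001, 0.004]
ft_force: [1.5, -0.7, -0.9]
grip_width: 0.0185
```

Run:
```python
from rig import manip, vision
from h import *
c=vision.capture("side"); tips(c,.643,.151)
s=manip.observe();print({k:np.round(s[k],4).tolist() for k in("time_s","eef_pos","ft_force","grip_width")})
cv2.imwrite("pics/s4.png",cv2.resize(c["img"][180:340,150:350,::-1],None,fx=3.5,fy=3.5,interpolation=2))
```

```text
lo-x zmin [0.1271 0.1286 0.1302] x [0.621  0.6348] y [0.1447 0.1603]
hi-x zmin [0.0594 0.1273 0.1299] x [0.6446 0.6642] y [0.1456 0.1608]
{'time_s': 6.0833, 'eef_pos': [0.6459, 0.1495, 0.103], 'ft_force': [-0.0778, -0.4886, -1.0419], 'grip_width': 0.0187}
```

View pics/s4.png

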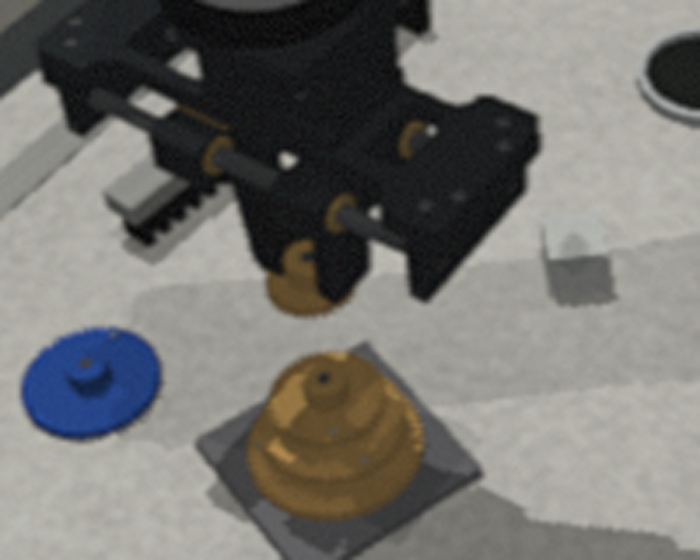

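Wheel_38 is held at (308,285) and the other three wheels stayed at (330,430). Next I carry it over nest_38, with dx −177 and dy −150.

Request:
move_arm:
  series:
    - [-8, 7, 0, 0, 0, 0, 0]
    - [-25, 21, 0, 0, 0, 0, 0]
    - [-48, 41, 0, 0, 0, 0, 0]
    - [-73, 62, 0, 0, 0, 0, 0]
    - [-98, 83, 0, 0, 0, 0, 0]
    - [-123, 104, 0, 0, 0, 0, 0]
    - [-146, 124, 0, 0, 0, 0, 0]
    - [-164, 139, 0, 0, 0, 0, 0]
    - [-173, 147, 0, 0, 0, 0, 0]
    - [-177, 150, 0, 0, 0, 0, 0]

```text
time_s: 6.92
eef_pos: [0.468, -0.0026, 0.1026]
orientation: [3.141, 0.001, 0.002]
ft_force: [0.8, 0.3, -0.6]
grip_width: 0.0185
```

Request:
move_arm:
  series:
    - [0, 0, 10, 0, 0, 0, 0]
    - [0, 0, 25, 0, 0, 0, 0]
    - [0, 0, 45, 0, 0, 0, 0]
    - [0, 0, 60, 0, 0, 0, 0]
    - [0, 0, 72, 0, 0, 0, 0]
    - [0, 0, 80, 0, 0, 0, 0]
    - [0, 0, 80, 0, 0, 0, 0]
    - [0, 0, 80, 0, 0, 0, 0]

```text
time_s: 7.58
eef_pos: [0.4697, -0.0004, 0.0227]
orientation: [-3.141, 0.0, 0.005]
ft_force: [-0.5, 0.5, -0.4]
grip_width: 0.0188
```

```bash
cat >> h.py <<'E'
def disc(c,x,y,name=None):
    "brass points near x,y: lowest layer extents"
    P=pts(c); m=brass(c)&(np.hypot(P[...,0]-x,P[...,1]-y)<.05)&(P[...,2]>.002)
    S=P[m]; print("brass n",len(S),"z",np.percentile(S[:,2],[1,5,50,95,99]).round(4),"xy lo",np.percentile(S,1,axis=0)[:2].round(4),"hi",np.percentile(S,99,axis=0)[:2].round(4))
E
python3 - <<'E'
from rig import manip, vision
from h import *
c=vision.capture("side"); tips(c,.467,.002); disc(c,.467,.002)
t=vision.capture("top"); disc(t,.467,.002)
s=manip.observe();print({k:np.round(s[k],4).tolist() for k in("time_s","eef_pos","ft_force","grip_width")})
cv2.imwrite("pics/s5.png",cv2.resize(c["img"][200:340,300:475,::-1],None,fx=4,fy=4,interpolation=2))
E
```

```text
lo-x zmin [0.0377 0.0471 0.0492] x [0.4475 0.4588] y [0.0069 0.0119]
hi-x zmin [0.0454 0.0474 0.0506] x [0.4782 0.4891] y [-0.0002  0.0105]
brass n 273 z [0.0383 0.0404 0.0481 0.1395 0.1409] xy lo [ 0.4284 -0.0159] hi [0.5084 0.0288]
brass n 5 z [1.0771 1.0771 1.0771 1.0771 1.0771] xy lo [0.4304 0.0128] hi [0.4304 0.0128]
{'time_s': 7.6833, 'eef_pos': [0.4702, -0.0008, 0.0234], 'ft_force': [-0.4447, 0.1312, -0.1156], 'grip_width': 0.0191}
```

View pics/s5.png

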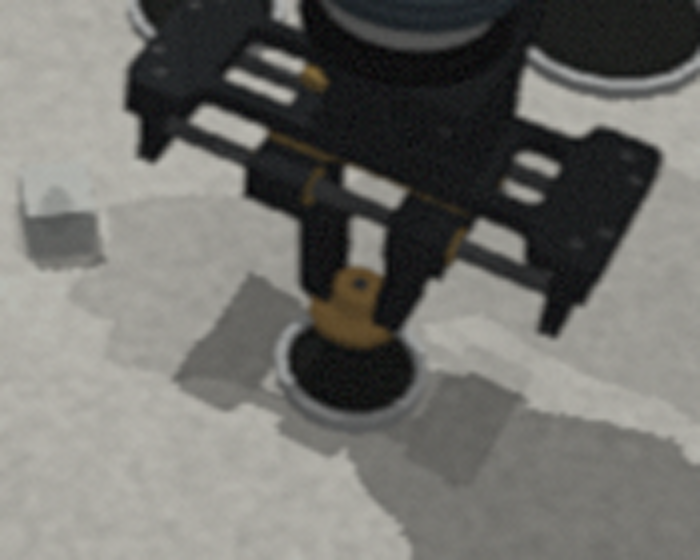

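```bash
sed -i 's/def disc(c,x,y,name=None)/def disc(c,x,y,zm=.07)/; s/&(P\[...,2\]>.002)$/\&(P[...,2]>.002)\&(P[...,2]<zm)/' h.py
python3 - <<'E'
from rig import manip, vision
from h import *
c=vision.capture("side"); disc(c,.467,.002,.07)
disc(c,.467,.002,.046)
E
```

```text
brass n 237 z [0.0392 0.0407 0.0455 0.0571 0.0576] xy lo [ 0.4531 -0.0067] hi [0.4834 0.0196]
brass n 121 z [0.0108 0.0395 0.0435 0.0453 0.0457] xy lo [ 0.4525 -0.0067] hi [0.4838 0.0199]
```

Wheel centred to about 1 mm over nest_38 (wheel (352,315), nest (348,370) lower in the image). I set it down.

Request:
move_arm:
  series:
    - [0, 0, 8, 0, 0, 0, 0]
    - [0, 0, 16, 0, 0, 0, 0]
    - [0, 0, 23, 0, 0, 0, 0]
    - [0, 0, 28, 0, 0, 0, 0]
    - [0, 0, 31, 0, 0, 0, 0]
    - [0, 0, 33, 0, 0, 0, 0]
    - [0, 0, 34, 0, 0, 0, 0]
    - [0, 0, 35, 0, 0, 0, 0]
    - [0, 0, 35, 0, 0, 0, 0]

```text
time_s: 8.48
eef_pos: [0.4695, -0.0011, -0.0121]
orientation: [-3.142, -0.0, 0.004]
ft_force: [-0.4, 1.1, -0.3]
grip_width: 0.0189
```

Request:
move_arm:
  series:
    - [0, 0, 0.5, 0, 0, 0, 0]
    - [0, 0, 1, 0, 0, 0, 0]
    - [0, 0, 1, 0, 0, 0, 0]

```text
time_s: 8.73
eef_pos: [0.4696, -0.0011, -0.013]
orientation: [3.142, -0.0, 0.004]
ft_force: [-0.1, -0.3, -0.5]
grip_width: 0.0191
```

Request:
move_arm:
  series:
    - [0, 0, 0.5, 0, 0, 0, 0]
    - [0, 0, 1, 0, 0, 0, 0]
    - [0, 0, 1, 0, 0, 0, 0]

```text
time_s: 8.98
eef_pos: [0.4696, -0.0011, -0.0132]
orientation: [3.141, -0.0, 0.004]
ft_force: [-4.4, -0.1, 13.6]
grip_width: 0.0188
```

Run:
```python
from rig import manip, vision
from h import *
c=vision.capture("side"); disc(c,.467,.002,.07);disc(c,.467,.002,.012)
s=manip.observe();print({k:np.round(s[k],4).tolist() for k in("time_s","eef_pos","ft_force","grip_width")})
```

```text
brass n 231 z [0.0026 0.0043 0.0093 0.0211 0.0221] xy lo [ 0.4532 -0.0089] hi [0.484  0.0194]
brass n 130 z [0.0024 0.0036 0.0073 0.0098 0.0115] xy lo [0.4521 0.0056] hi [0.4842 0.0196]
{'time_s': 9.0333, 'eef_pos': [0.4696, -0.0011, -0.0132], 'ft_force': [-2.8379, -0.8964, 14.0321], 'grip_width': 0.0189}
```

Contact at z −0.0132, with 14 N upward. I ease off, open and lift.

Request:
move_arm:
  series:
    - [0, 0, -0.9, 0, 0, 0, 0]
    - [0, 0, -0.9, 0, 0, 0, 0.3]
    - [0, 0, -0.9, 0, 0, 0, 0.5]
    - [0, 0, -0.9, 0, 0, 0, 0.6]
    - [0, 0, -0.9, 0, 0, 0, 0.6]
    - [0, 0, -5, 0, 0, 0, 0.6]
    - [0, 0, -15, 0, 0, 0, 0.6]
    - [0, 0, -35, 0, 0, 0, 0.6]
    - [0, 0, -65, 0, 0, 0, 0.6]
    - [0, 0, -100, 0, 0, 0, 0.6]

```text
time_s: 9.87
eef_pos: [0.4681, -0.001, 0.0867]
orientation: [-3.141, 0.003, 0.004]
ft_force: [0.3, 0.1, -0.2]
grip_width: 0.0532
```

Run:
```python
from rig import manip, vision
from h import *
c=vision.capture("side"); disc(c,.467,.002,.012);disc(c,.467,.002,.05)
P=pts(c);b=brass(c)&(np.hypot(P[...,0]-.643,P[...,1]-.152)<.06)
for zc in(.059,.047,.030,.013):
    S=P[b&(abs(P[...,2]-zc)<.002)]; print(zc,len(S),((S.min(0)+S.max(0))/2).round(4),np.ptp(S,0).round(3))
s=manip.observe();print({k:np.round(s[k],4).tolist() for k in("time_s","eef_pos","ft_force","grip_width")})
```

```text
brass n 233 z [0.0028 0.004  0.0074 0.0098 0.0112] xy lo [ 0.4503 -0.0168] hi [0.4873 0.0194]
brass n 347 z [0.0032 0.0045 0.0083 0.0201 0.0215] xy lo [ 0.4506 -0.0157] hi [0.4872 0.0193]
0.059 94 [0.645  0.1532 0.059 ] [0.02  0.02  0.004]
0.047 486 [0.6444 0.1538 0.047 ] [0.05  0.05  0.004]
0.03 425 [0.6431 0.154  0.0299] [0.066 0.065 0.004]
0.013 466 [0.6431 0.1561 0.013 ] [0.077 0.076 0.004]
{'time_s': 9.9167, 'eef_pos': [0.4723, -0.0006, 0.0928], 'ft_force': [2.1462, -0.1463, 3.1314], 'grip_width': 0.053}
```

Wheel_38 lies in its nest (centre ≈ (0.469, 0.001), nest at (0.4676, 0.0014)). Back to the stack for wheel_52.

Request:
move_arm:
  series:
    - [10, -9, 0, 0, 0, 0, 0.6]
    - [32, -28, 0, 0, 0, 0, 0.6]
    - [60, -52, 0, 0, 0, 0, 0.6]
    - [88, -76, 0, 0, 0, 0, 0.6]
    - [116, -100, 0, 0, 0, 0, 0.6]
    - [142, -123, 0, 0, 0, 0, 0.6]
    - [162, -140, 0, 0, 0, 0, 0.6]
    - [173, -149, 0, 0, 0, 0, 0.6]
    - [176, -152, 0, 0, 0, 0, 0.6]
    - [176, -152, 0, 0, 0, 0, 0.6]

```text
time_s: 10.75
eef_pos: [0.6447, 0.153, 0.0852]
orientation: [-3.141, 0.001, 0.005]
ft_force: [0.6, 0.3, -0.1]
grip_width: 0.0528
```

Request:
move_arm:
  series:
    - [0, 0, 0, 0, 0, 0, 0.6]
    - [0, 0, 10, 0, 0, 0, 0.6]
    - [0, 0, 25, 0, 0, 0, 0.6]
    - [0, 0, 25, 0, 0, 0, 0.6]
    - [0, 0, 25, 0, 0, 0, 0.6]

```text
time_s: 11.17
eef_pos: [0.6433, 0.1504, 0.0591]
orientation: [3.14, 0.003, 0.003]
ft_force: [-0.1, 0.8, 0.4]
grip_width: 0.053
```

Request:
move_arm:
  series:
    - [2.5, 0, 7, 0, 0, 0, 0.6]
    - [2.5, 0, 14, 0, 0, 0, 0.6]
    - [2.5, 0, 21, 0, 0, 0, 0.6]
    - [2.5, 0, 27, 0, 0, 0, 0.6]
    - [2.5, 0, 31, 0, 0, 0, 0.6]
    - [2.5, 0, 32.6, 0, 0, 0, 0.6]
    - [2.5, 0, 32.6, 0, 0, 0, 0.6]
    - [2.5, 0, 32.6, 0, 0, 0, 0.4]
    - [2.5, 0, 32.6, 0, 0, 0, 0.3]

```text
time_s: 11.92
eef_pos: [0.6476, 0.1517, 0.0287]
orientation: [-3.141, -0.001, 0.004]
ft_force: [0.5, 0.1, -0.5]
grip_width: 0.0414
```

Request:
move_arm:
  series:
    - [0, 0, 0, 0, 0, 0, 0.15]
    - [0, 0, 0, 0, 0, 0, 0]
    - [0, 0, 0, 0, 0, 0, 0]
    - [0, 0, 0, 0, 0, 0, 0]
    - [0, 0, 0, 0, 0, 0, 0]
    - [0, 0, 0, 0, 0, 0, 0]

```text
time_s: 12.42
eef_pos: [0.6474, 0.1516, 0.0285]
orientation: [-3.142, -0.0, 0.004]
ft_force: [-0.7, -0.0, 1.5]
grip_width: 0.0187
```

Run:
```python
from rig import manip, vision
from h import *
c=vision.capture("side"); tips(c,.643,.151)
s=manip.observe();print({k:np.round(s[k],4).tolist() for k in("time_s","eef_pos","ft_force","grip_width")})
```

```text
lo-x zmin [0.0516 0.0541 0.0556] x [0.6223 0.6359] y [0.1456 0.1626]
hi-x zmin [0.0509 0.0537 0.0564] x [0.6451 0.6666] y [0.152  0.1623]
{'time_s': 12.4667, 'eef_pos': [0.6474, 0.1516, 0.0285], 'ft_force': [-0.0741, -0.1357, 2.4368], 'grip_width': 0.0184}
```

Request:
move_arm:
  series:
    - [0, 0, -3, 0, 0, 0, 0]
    - [0, 0, -8, 0, 0, 0, 0]
    - [0, 0, -16, 0, 0, 0, 0]
    - [0, 0, -26, 0, 0, 0, 0]
    - [0, 0, -36, 0, 0, 0, 0]
    - [0, 0, -45, 0, 0, 0, 0]
    - [0, 0, -52, 0, 0, 0, 0]
    - [0, 0, -57, 0, 0, 0, 0]
    - [0, 0, -60, 0, 0, 0, 0]
    - [0, 0, -60, 0, 0, 0, 0]

```text
time_s: 13.3
eef_pos: [0.6477, 0.1516, 0.0891]
orientation: [-3.141, -0.001, 0.004]
ft_force: [-0.5, -0.6, -1.6]
grip_width: 0.0185
```

Run:
```python
from rig import manip, vision
from h import *
c=vision.capture("side")
P=pts(c);b=brass(c)&(np.hypot(P[...,0]-.643,P[...,1]-.152)<.06)
for zc in(.107,.104,.042,.030,.013):
    S=P[b&(abs(P[...,2]-zc)<.002)]; print(zc,len(S),((S.min(0)+S.max(0))/2).round(4),np.ptp(S,0).round(3)) if len(S) else 0
s=manip.observe();print({k:np.round(s[k],4).tolist() for k in("time_s","eef_pos","ft_force","grip_width")})
```

```text
0.107 284 [0.6455 0.1596 0.107 ] [0.049 0.04  0.004]
0.104 35 [0.6443 0.1589 0.1049] [0.042 0.037 0.002]
0.042 84 [0.6441 0.1537 0.0419] [0.019 0.019 0.004]
0.03 862 [0.6427 0.1543 0.03  ] [0.066 0.065 0.004]
0.013 458 [0.6433 0.1562 0.013 ] [0.078 0.075 0.004]
{'time_s': 13.35, 'eef_pos': [0.6474, 0.1515, 0.0885], 'ft_force': [-0.4965, 0.318, -0.411], 'grip_width': 0.0186}
```

Wheel_52 is held and wheel_66 (hub (0.644, 0.1537)) is still seated. I carry to nest_52 with dx −20, dy −316.

Request:
move_arm:
  series:
    - [0, 8, 0, 0, 0, 0, 0]
    - [-1, 24, 0, 0, 0, 0, 0]
    - [-3, 46, 0, 0, 0, 0, 0]
    - [-5, 72, 0, 0, 0, 0, 0]
    - [-6, 100, 0, 0, 0, 0, 0]
    - [-8, 128, 0, 0, 0, 0, 0]
    - [-10, 156, 0, 0, 0, 0, 0]
    - [-12, 184, 0, 0, 0, 0, 0]
    - [-13, 212, 0, 0, 0, 0, 0]
    - [-15, 238, 0, 0, 0, 0, 0]

```text
time_s: 14.18
eef_pos: [0.6325, -0.0892, 0.0876]
orientation: [3.141, 0.001, 0.003]
ft_force: [0.2, -0.3, -1.9]
grip_width: 0.0182
```

Request:
move_arm:
  series:
    - [-1, 22, 0, 0, 0, 0, 0]
    - [-3, 44, 0, 0, 0, 0, 0]
    - [-4, 61, 0, 0, 0, 0, 0]
    - [-5, 72, 0, 0, 0, 0, 0]
    - [-5, 78, 0, 0, 0, 0, 0]
    - [-5, 78, 10, 0, 0, 0, 0]
    - [-5, 78, 25, 0, 0, 0, 0]
    - [-5, 78, 40, 0, 0, 0, 0]
    - [-5, 78, 50, 0, 0, 0, 0]
    - [-5, 78, 55, 0, 0, 0, 0]

```text
time_s: 15.02
eef_pos: [0.6268, -0.1629, 0.0302]
orientation: [-3.14, 0.004, 0.006]
ft_force: [0.6, -0.6, -1.2]
grip_width: 0.0186
```

Request:
move_arm:
  series:
    - [0, 0, 0, 0, 0, 0, 0]
    - [0, 0, 0, 0, 0, 0, 0]

```text
time_s: 15.18
eef_pos: [0.6285, -0.1639, 0.0329]
orientation: [-3.141, 0.001, 0.004]
ft_force: [0.8, 0.1, -0.9]
grip_width: 0.0184
```

Run:
```python
from rig import manip, vision
from h import *
c=vision.capture("side"); tips(c,.625,-.162);disc(c,.625,-.162,.07)
s=manip.observe();print({k:np.round(s[k],4).tolist() for k in("time_s","eef_pos","ft_force","grip_width")})
cv2.imwrite("pics/s6.png",cv2.resize(c["img"][120:240,270:430,::-1],None,fx=4,fy=4,interpolation=2))
```

```text
lo-x zmin [0.0473 0.0568 0.0601] x [0.6035 0.6177] y [-0.1577 -0.1525]
hi-x zmin [0.0564 0.0569 0.0602] x [0.6358 0.6496] y [-0.1617 -0.1527]
brass n 253 z [0.047  0.0487 0.0515 0.0633 0.0645] xy lo [ 0.6039 -0.1677] hi [ 0.648  -0.1352]
{'time_s': 15.2333, 'eef_pos': [0.629, -0.1641, 0.0335], 'ft_force': [0.3297, 0.0786, -0.7322], 'grip_width': 0.0184}
```

View pics/s6.png

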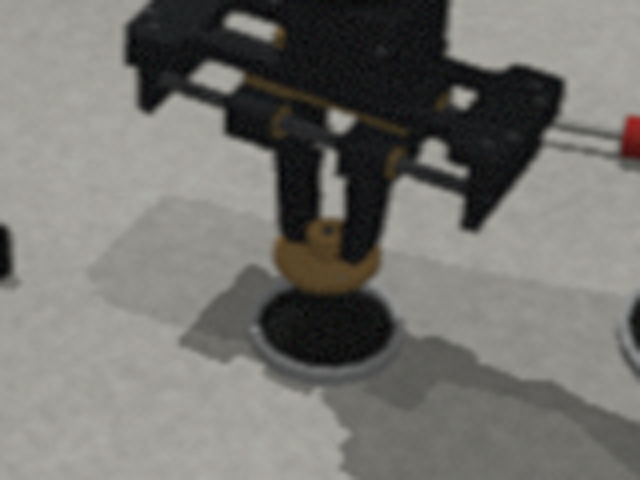

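Wheel_52 (328,258) is centred to about 1 mm over nest_52 (325,325). I lower it.

Request:
move_arm:
  series:
    - [0, 0, 8, 0, 0, 0, 0]
    - [0, 0, 17, 0, 0, 0, 0]
    - [0, 0, 26, 0, 0, 0, 0]
    - [0, 0, 33, 0, 0, 0, 0]
    - [0, 0, 38, 0, 0, 0, 0]
    - [0, 0, 41, 0, 0, 0, 0]
    - [0, 0, 42.5, 0, 0, 0, 0]
    - [0, 0, 43.5, 0, 0, 0, 0]
    - [0, 0, 43.5, 0, 0, 0, 0]

```text
time_s: 15.98
eef_pos: [0.6287, -0.1645, -0.0101]
orientation: [3.142, -0.0, 0.004]
ft_force: [0.3, 0.3, -1.3]
grip_width: 0.0185
```

Request:
move_arm:
  series:
    - [0, 0, 0.3, 0, 0, 0, 0]
    - [0, 0, 0.6, 0, 0, 0, 0]
    - [0, 0, 0.6, 0, 0, 0, 0]

```text
time_s: 16.23
eef_pos: [0.6289, -0.1646, -0.0104]
orientation: [3.141, -0.001, 0.004]
ft_force: [0.2, 0.4, 0.7]
grip_width: 0.0188
```

Request:
move_arm:
  series:
    - [0, 0, 0, 0, 0, 0, 0.1]
    - [0, 0, 0, 0, 0, 0, 0.3]
    - [0, 0, 0, 0, 0, 0, 0.5]
    - [0, 0, 0, 0, 0, 0, 0.6]
    - [0, 0, 0, 0, 0, 0, 0.6]
    - [0, 0, -5, 0, 0, 0, 0.6]
    - [0, 0, -15, 0, 0, 0, 0.6]
    - [0, 0, -35, 0, 0, 0, 0.6]
    - [0, 0, -65, 0, 0, 0, 0.6]
    - [0, 0, -90, 0, 0, 0, 0.6]

```text
time_s: 17.07
eef_pos: [0.6287, -0.1644, 0.0813]
orientation: [-3.142, -0.0, 0.004]
ft_force: [-0.0, 0.9, -0.5]
grip_width: 0.0526
```

Run:
```python
from rig import manip, vision
from h import *
c=vision.capture("side"); disc(c,.625,-.162,.012);disc(c,.625,-.162,.05)
s=manip.observe();print({k:np.round(s[k],4).tolist() for k in("time_s","eef_pos","ft_force","grip_width")})
```

```text
brass n 309 z [0.003  0.0047 0.0075 0.0099 0.0108] xy lo [ 0.6031 -0.1866] hi [ 0.6517 -0.1373]
brass n 383 z [0.0032 0.0048 0.008  0.0201 0.021 ] xy lo [ 0.6039 -0.1863] hi [ 0.6517 -0.1377]
{'time_s': 17.1167, 'eef_pos': [0.6322, -0.1648, 0.0868], 'ft_force': [1.8158, 0.4545, 3.2605], 'grip_width': 0.0529}
```

Wheel_52 lies in place at (0.6275, −0.162). Back for wheel_66.

Request:
move_arm:
  series:
    - [1, -12, 0, 0, 0, 0, 0.6]
    - [3, -40, 0, 0, 0, 0, 0.6]
    - [5, -74, 0, 0, 0, 0, 0.6]
    - [7, -110, 0, 0, 0, 0, 0.6]
    - [9, -146, 0, 0, 0, 0, 0.6]
    - [11, -182, 0, 0, 0, 0, 0.6]
    - [13, -218, 0, 0, 0, 0, 0.6]
    - [15, -252, 0, 0, 0, 0, 0.6]
    - [16, -280, 0, 0, 0, 0, 0.6]
    - [17, -302, 0, 0, 0, 0, 0.6]

```text
time_s: 17.95
eef_pos: [0.6429, 0.1423, 0.0788]
orientation: [-3.14, 0.001, 0.007]
ft_force: [-0.1, 0.1, -0.7]
grip_width: 0.0528
```

Request:
move_arm:
  series:
    - [0.5, -10, 0, 0, 0, 0, 0.6]
    - [0.5, -14.5, 5, 0, 0, 0, 0.6]
    - [0.5, -14.5, 20, 0, 0, 0, 0.6]
    - [0.5, -14.5, 30, 0, 0, 0, 0.6]
    - [0.5, -14.5, 35, 0, 0, 0, 0.6]
    - [0.5, -14.5, 35, 0, 0, 0, 0.6]
    - [0.5, -14.5, 35, 0, 0, 0, 0.6]

```text
time_s: 18.53
eef_pos: [0.6446, 0.1504, 0.0434]
orientation: [3.141, 0.001, 0.002]
ft_force: [-0.1, -0.1, 0.7]
grip_width: 0.0527
```

Request:
move_arm:
  series:
    - [2, -1.6, 7, 0, 0, 0, 0.6]
    - [2, -1.6, 15, 0, 0, 0, 0.6]
    - [2, -1.6, 23, 0, 0, 0, 0.6]
    - [2, -1.6, 29, 0, 0, 0, 0.6]
    - [2, -1.6, 33, 0, 0, 0, 0.6]
    - [2, -1.6, 34.5, 0, 0, 0, 0.6]
    - [2, -1.6, 34.5, 0, 0, 0, 0.6]
    - [2, -1.6, 34.5, 0, 0, 0, 0.6]

```text
time_s: 19.2
eef_pos: [0.647, 0.1538, 0.0098]
orientation: [-3.142, -0.0, 0.004]
ft_force: [-0.1, 0.4, 1.0]
grip_width: 0.0532
```

Request:
move_arm:
  series:
    - [0, 0, 0, 0, 0, 0, 0.45]
    - [0, 0, 0, 0, 0, 0, 0.35]
    - [0, 0, 0, 0, 0, 0, 0.25]
    - [0, 0, 0, 0, 0, 0, 0.1]
    - [0, 0, 0, 0, 0, 0, 0]
    - [0, 0, 0, 0, 0, 0, 0]
    - [0, 0, 0, 0, 0, 0, 0]
    - [0, 0, 0, 0, 0, 0, 0]

```text
time_s: 19.87
eef_pos: [0.6468, 0.1536, 0.0098]
orientation: [3.141, 0.0, 0.004]
ft_force: [-0.4, 0.5, 2.9]
grip_width: 0.0184
```

Request:
move_arm:
  series:
    - [0, 0, -3, 0, 0, 0, 0]
    - [0, 0, -8, 0, 0, 0, 0]
    - [0, 0, -16, 0, 0, 0, 0]
    - [0, 0, -26, 0, 0, 0, 0]
    - [0, 0, -36, 0, 0, 0, 0]
    - [0, 0, -45, 0, 0, 0, 0]
    - [0, 0, -52, 0, 0, 0, 0]
    - [0, 0, -57, 0, 0, 0, 0]
    - [0, 0, -60, 0, 0, 0, 0]
    - [0, 0, -60, 0, 0, 0, 0]

```text
time_s: 20.7
eef_pos: [0.6472, 0.1537, 0.0705]
orientation: [-3.141, -0.001, 0.004]
ft_force: [0.3, 0.3, -0.4]
grip_width: 0.0188
```

Run:
```python
from rig import manip, vision
from h import *
c=vision.capture("side"); tips(c,.643,.151)
P=pts(c);b=brass(c)&(np.hypot(P[...,0]-.643,P[...,1]-.152)<.06)
for zc in(.09,.025,.013):
    S=P[b&(abs(P[...,2]-zc)<.002)]; print(zc,len(S),((S.min(0)+S.max(0))/2).round(4),np.ptp(S,0).round(3)) if len(S) else 0
S=P[b&(P[...,2]>.05)];print(np.percentile(S[:,2],[1,5,50,95]).round(4))
s=manip.observe();print({k:np.round(s[k],4).tolist() for k in("time_s","eef_pos","ft_force","grip_width")})
```

```text
lo-x zmin [0.0942 0.096  0.0984] x [0.6217 0.6353] y [0.1473 0.1645]
hi-x zmin [0.0253 0.0929 0.0961] x [0.646  0.6646] y [0.1516 0.1647]
0.09 532 [0.645  0.1579 0.09  ] [0.063 0.057 0.004]
0.025 84 [0.6443 0.154  0.0247] [0.02  0.02  0.003]
0.013 1207 [0.6442 0.1547 0.013 ] [0.08  0.078 0.004]
[0.0855 0.0881 0.0906 0.1735]
{'time_s': 20.75, 'eef_pos': [0.6469, 0.1536, 0.0699], 'ft_force': [-0.132, -0.0842, -1.245], 'grip_width': 0.0185}
```

Wheel_66 is held; wheel_80 is still seated, hub at (0.644, 0.154). I carry to nest_66 with dx −206, dy +94.

Request:
move_arm:
  series:
    - [-9, -4, 0, 0, 0, 0, 0]
    - [-28, -13, 0, 0, 0, 0, 0]
    - [-54, -25, 0, 0, 0, 0, 0]
    - [-82, -37, 0, 0, 0, 0, 0]
    - [-110, -50, 0, 0, 0, 0, 0]
    - [-138, -63, 0, 0, 0, 0, 0]
    - [-164, -75, 0, 0, 0, 0, 0]
    - [-186, -85, 0, 0, 0, 0, 0]
    - [-200, -91, 0, 0, 0, 0, 0]
    - [-206, -94, 0, 0, 0, 0, 0]

```text
time_s: 21.58
eef_pos: [0.4369, 0.2479, 0.0694]
orientation: [3.141, 0.002, 0.007]
ft_force: [-1.2, 0.4, -1.5]
grip_width: 0.0189
```

Request:
move_arm:
  series:
    - [0, 0, 5, 0, 0, 0, 0]
    - [0, 0, 15, 0, 0, 0, 0]
    - [0, 0, 27, 0, 0, 0, 0]
    - [0, 0, 35, 0, 0, 0, 0]
    - [0, 0, 40, 0, 0, 0, 0]
    - [0, 0, 40, 0, 0, 0, 0]
    - [0, 0, 40, 0, 0, 0, 0]

```text
time_s: 22.17
eef_pos: [0.4405, 0.2466, 0.0291]
orientation: [3.141, 0.001, 0.003]
ft_force: [-0.1, 0.3, -0.2]
grip_width: 0.0183
```

Run:
```python
from rig import manip, vision
from h import *
c=vision.capture("side"); tips(c,.4385,.248);disc(c,.4385,.248,.065)
s=manip.observe();print({k:np.round(s[k],4).tolist() for k in("time_s","eef_pos","ft_force","grip_width")})
cv2.imwrite("pics/s7.png",cv2.resize(c["img"][320:480,220:434,::-1],None,fx=3.5,fy=3.5,interpolation=2))
```

```text
lo-x zmin [0.0537 0.0559 0.059 ] x [0.4177 0.4291] y [0.2551 0.2574]
hi-x zmin [0.0529 0.0552 0.0565] x [0.4492 0.4607] y [0.254  0.2571]
brass n 965 z [0.0027 0.0451 0.0491 0.0593 0.0619] xy lo [0.4077 0.2268] hi [0.4712 0.2785]
{'time_s': 22.2167, 'eef_pos': [0.4407, 0.2469, 0.0296], 'ft_force': [0.4505, -0.4137, -0.8075], 'grip_width': 0.0188}
```

View pics/s7.png

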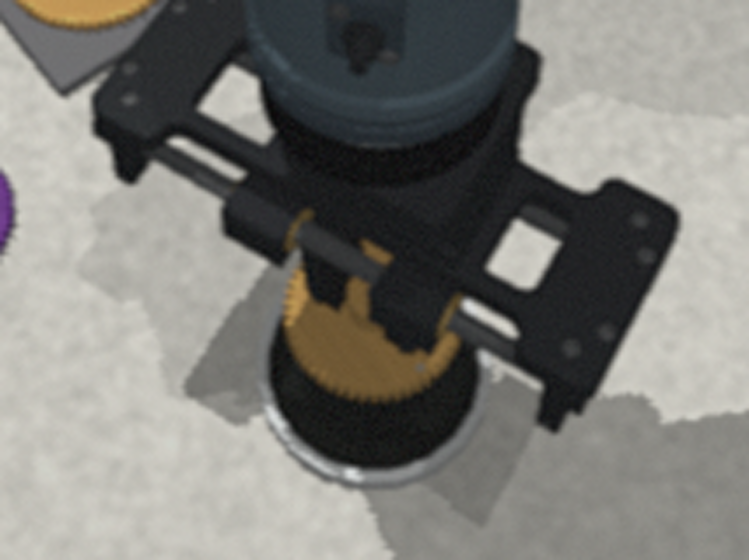

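Wheel_66 (375,330) sits over nest_66 (375,385), about 2 mm short in y. I shift +1.5 mm in y and lower.

Request:
move_arm:
  series:
    - [0, -1.5, 8, 0, 0, 0, 0]
    - [0, -1.5, 17, 0, 0, 0, 0]
    - [0, -1.5, 25, 0, 0, 0, 0]
    - [0, -1.5, 32, 0, 0, 0, 0]
    - [0, -1.5, 37, 0, 0, 0, 0]
    - [0, -1.5, 39.5, 0, 0, 0, 0]
    - [0, -1.5, 40.5, 0, 0, 0, 0]
    - [0, -1.5, 41.2, 0, 0, 0, 0]
    - [0, -1.5, 41.2, 0, 0, 0, 0]

```text
time_s: 22.97
eef_pos: [0.4406, 0.2485, -0.0114]
orientation: [-3.141, -0.0, 0.004]
ft_force: [-0.3, 0.1, -0.7]
grip_width: 0.0189
```

Request:
move_arm:
  series:
    - [0, 0, 0.3, 0, 0, 0, 0]
    - [0, 0, 0.5, 0, 0, 0, 0]
    - [0, 0, 0.5, 0, 0, 0, 0]

```text
time_s: 23.22
eef_pos: [0.4406, 0.2484, -0.0118]
orientation: [-3.141, -0.0, 0.004]
ft_force: [0.1, -0.2, -2.1]
grip_width: 0.0189
```

Request:
move_arm:
  series:
    - [0, 0, 0.4, 0, 0, 0, 0]
    - [0, 0, 0.4, 0, 0, 0, 0.1]
    - [0, 0, 0.4, 0, 0, 0, 0.3]
    - [0, 0, 0.4, 0, 0, 0, 0.5]
    - [0, 0, 0.4, 0, 0, 0, 0.6]
    - [0, 0, 0, 0, 0, 0, 0.6]
    - [0, 0, -8, 0, 0, 0, 0.6]
    - [0, 0, -25, 0, 0, 0, 0.6]
    - [0, 0, -50, 0, 0, 0, 0.6]
    - [0, 0, -75, 0, 0, 0, 0.6]

```text
time_s: 24.05
eef_pos: [0.4399, 0.2482, 0.064]
orientation: [3.141, 0.001, 0.004]
ft_force: [0.2, -0.5, -0.1]
grip_width: 0.053
```

Run:
```python
from rig import manip, vision
from h import *
c=vision.capture("side"); disc(c,.4385,.248,.012);disc(c,.4385,.248,.04)
s=manip.observe();print({k:np.round(s[k],4).tolist() for k in("time_s","eef_pos","ft_force","grip_width")})
```

```text
brass n 1665 z [0.0024 0.0044 0.0076 0.0096 0.0106] xy lo [0.4086 0.2176] hi [0.4719 0.2798]
brass n 1848 z [0.0025 0.0045 0.0077 0.0194 0.0208] xy lo [0.4087 0.2177] hi [0.4717 0.2797]
{'time_s': 24.1, 'eef_pos': [0.4425, 0.2499, 0.0683], 'ft_force': [1.4737, 0.8935, 2.1063], 'grip_width': 0.0525}
```

Wheel_66 lies in place at (0.440, 0.249). Back for wheel_80.

Request:
move_arm:
  series:
    - [10, 5, 0, 0, 0, 0, 0.6]
    - [34, 16, 0, 0, 0, 0, 0.6]
    - [64, 30, 0, 0, 0, 0, 0.6]
    - [94, 44, 0, 0, 0, 0, 0.6]
    - [124, 58, 0, 0, 0, 0, 0.6]
    - [152, 71, 0, 0, 0, 0, 0.6]
    - [176, 82, 0, 0, 0, 0, 0.6]
    - [194, 90, 0, 0, 0, 0, 0.6]
    - [206, 95, 0, 0, 0, 0, 0.6]
    - [206, 95, 0, 0, 0, 0, 0.6]

```text
time_s: 24.93
eef_pos: [0.6495, 0.1505, 0.0618]
orientation: [3.14, -0.001, -0.001]
ft_force: [-0.0, -0.3, -0.9]
grip_width: 0.0529
```

Request:
move_arm:
  series:
    - [0, 0, 5, 0, 0, 0, 0.6]
    - [0, 0, 20, 0, 0, 0, 0.6]
    - [0, 0, 33, 0, 0, 0, 0.6]
    - [0, 0, 40, 0, 0, 0, 0.6]
    - [0, 0, 40, 0, 0, 0, 0.6]
    - [0, 0, 40, 0, 0, 0, 0.6]

```text
time_s: 25.43
eef_pos: [0.6458, 0.1544, 0.022]
orientation: [3.141, 0.002, 0.005]
ft_force: [0.1, -0.5, 0.6]
grip_width: 0.0529
```

Request:
move_arm:
  series:
    - [0.5, 1, 7, 0, 0, 0, 0.6]
    - [0.5, 1, 14, 0, 0, 0, 0.6]
    - [0.5, 1, 20, 0, 0, 0, 0.6]
    - [0.5, 1, 25, 0, 0, 0, 0.6]
    - [0.5, 1, 28, 0, 0, 0, 0.6]
    - [0.5, 1, 29.5, 0, 0, 0, 0.6]
    - [0.5, 1, 29.5, 0, 0, 0, 0.6]
    - [0.5, 1, 29.5, 0, 0, 0, 0.6]

```text
time_s: 26.1
eef_pos: [0.6475, 0.1532, -0.0064]
orientation: [-3.142, -0.0, 0.004]
ft_force: [-0.1, -0.5, 0.7]
grip_width: 0.0526
```

Request:
move_arm:
  series:
    - [0, 0, 0, 0, 0, 0, 0.45]
    - [0, 0, 0, 0, 0, 0, 0.35]
    - [0, 0, 0, 0, 0, 0, 0.25]
    - [0, 0, 0, 0, 0, 0, 0.1]
    - [0, 0, 0, 0, 0, 0, 0]
    - [0, 0, 0, 0, 0, 0, 0]
    - [0, 0, 0, 0, 0, 0, 0]
    - [0, 0, 0, 0, 0, 0, 0]

```text
time_s: 26.77
eef_pos: [0.6472, 0.1532, -0.0064]
orientation: [3.141, 0.0, 0.004]
ft_force: [-0.3, -0.3, 1.4]
grip_width: 0.0183
```

Request:
move_arm:
  series:
    - [0, 0, -3, 0, 0, 0, 0]
    - [0, 0, -8, 0, 0, 0, 0]
    - [0, 0, -16, 0, 0, 0, 0]
    - [0, 0, -26, 0, 0, 0, 0]
    - [0, 0, -38, 0, 0, 0, 0]
    - [0, 0, -50, 0, 0, 0, 0]
    - [0, 0, -60, 0, 0, 0, 0]
    - [0, 0, -67, 0, 0, 0, 0]
    - [0, 0, -70, 0, 0, 0, 0]
    - [0, 0, -70, 0, 0, 0, 0]

```text
time_s: 27.6
eef_pos: [0.6479, 0.1533, 0.0646]
orientation: [-3.141, -0.001, 0.004]
ft_force: [-0.3, 0.1, -1.7]
grip_width: 0.0184
```

Run:
```python
from rig import manip, vision
from h import *
c=vision.capture("side"); tips(c,.643,.151)
P=pts(c);b=brass(c)&(np.hypot(P[...,0]-.643,P[...,1]-.152)<.06)
S=P[b&(P[...,2]<.11)];print(np.percentile(S,[1,5,50,95,99],axis=0).round(4).tolist())
s=manip.observe();print({k:np.round(s[k],4).tolist() for k in("time_s","eef_pos","ft_force","grip_width")})
```

```text
lo-x zmin [0.0882 0.0905 0.0926] x [0.6224 0.6367] y [0.1474 0.1641]
hi-x zmin [0.0886 0.09   0.0925] x [0.6477 0.6669] y [0.1534 0.1643]
[[0.6094, 0.1303, 0.0803], [0.6121, 0.1371, 0.0818], [0.6395, 0.1677, 0.0838], [0.676, 0.1889, 0.094], [0.6821, 0.1923, 0.097]]
{'time_s': 27.65, 'eef_pos': [0.6474, 0.1531, 0.0637], 'ft_force': [-0.5226, -0.774, -1.8475], 'grip_width': 0.0189}
```

Wheel_80 is held and level. I carry to nest_80 with dx −190, dy −411.

Request:
move_arm:
  series:
    - [-3, 7, 0, 0, 0, 0, 0]
    - [-9, 20, 0, 0, 0, 0, 0]
    - [-19, 41, 0, 0, 0, 0, 0]
    - [-31, 67, 0, 0, 0, 0, 0]
    - [-43, 93, 0, 0, 0, 0, 0]
    - [-55, 119, 0, 0, 0, 0, 0]
    - [-67, 145, 0, 0, 0, 0, 0]
    - [-79, 171, 0, 0, 0, 0, 0]
    - [-91, 197, 0, 0, 0, 0, 0]
    - [-103, 223, 0, 0, 0, 0, 0]

```text
time_s: 28.48
eef_pos: [0.5435, -0.0719, 0.0629]
orientation: [3.141, 0.001, 0.003]
ft_force: [-0.4, -0.1, -2.4]
grip_width: 0.0187
```

Request:
move_arm:
  series:
    - [-12, 26, 0, 0, 0, 0, 0]
    - [-24, 52, 0, 0, 0, 0, 0]
    - [-36, 78, 0, 0, 0, 0, 0]
    - [-48, 104, 0, 0, 0, 0, 0]
    - [-60, 130, 0, 0, 0, 0, 0]
    - [-70, 151, 0, 0, 0, 0, 0]
    - [-78, 169, 0, 0, 0, 0, 0]
    - [-84, 181, 0, 0, 0, 0, 0]
    - [-87, 188, 0, 0, 0, 0, 0]
    - [-87, 188, 0, 0, 0, 0, 0]

```text
time_s: 29.32
eef_pos: [0.4572, -0.2605, 0.063]
orientation: [3.141, 0.002, 0.0]
ft_force: [0.2, -0.6, -1.7]
grip_width: 0.0187
```

Request:
move_arm:
  series:
    - [0, 0, 5, 0, 0, 0, 0]
    - [0, 0, 14, 0, 0, 0, 0]
    - [0, 0, 24, 0, 0, 0, 0]
    - [0, 0, 32, 0, 0, 0, 0]
    - [0, 0, 35, 0, 0, 0, 0]
    - [0, 0, 35, 0, 0, 0, 0]
    - [0, 0, 35, 0, 0, 0, 0]

```text
time_s: 29.9
eef_pos: [0.4589, -0.2581, 0.0282]
orientation: [-3.141, 0.001, 0.004]
ft_force: [0.0, 0.1, -2.1]
grip_width: 0.0189
```

Run:
```python
from rig import manip, vision
from h import *
c=vision.capture("side"); tips(c,.455,-.257);disc(c,.455,-.257,.06)
s=manip.observe();print({k:np.round(s[k],4).tolist() for k in("time_s","eef_pos","ft_force","grip_width")})
cv2.imwrite("pics/s8.png",cv2.resize(c["img"][110:250,370:550,::-1],None,fx=4,fy=4,interpolation=2))
```

```text
lo-x zmin [0.0417 0.051  0.0545] x [0.436  0.4482] y [-0.2525 -0.2452]
hi-x zmin [0.0495 0.0515 0.0542] x [0.4672 0.4788] y [-0.2517 -0.2462]
brass n 664 z [0.0434 0.0448 0.0472 0.0582 0.0595] xy lo [ 0.4217 -0.2904] hi [ 0.494  -0.2175]
{'time_s': 29.95, 'eef_pos': [0.4591, -0.2584, 0.0285], 'ft_force': [0.2688, 0.1544, -2.0197], 'grip_width': 0.0186}
```

View pics/s8.png

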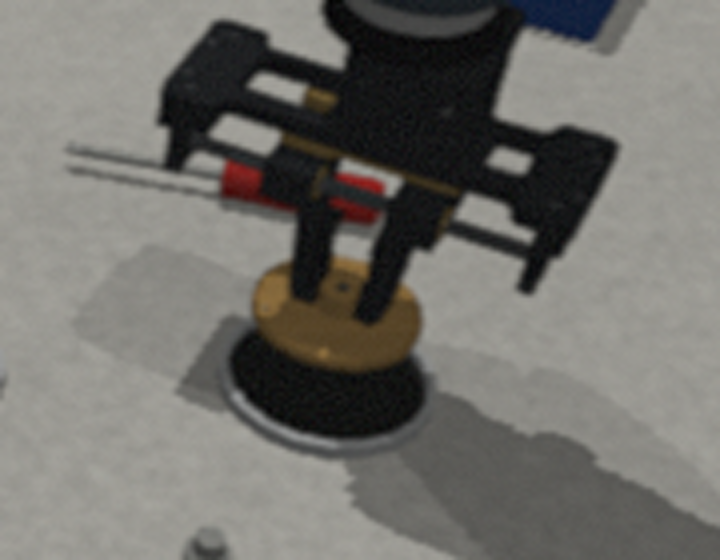

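Wheel_80 (335,310) is over nest_80 (325,385), about 2.5 mm too far in x. I shift −2.5 mm and lower.

Request:
move_arm:
  series:
    - [-2.5, 0, 8, 0, 0, 0, 0]
    - [-2.5, 0, 16, 0, 0, 0, 0]
    - [-2.5, 0, 24, 0, 0, 0, 0]
    - [-2.5, 0, 31, 0, 0, 0, 0]
    - [-2.5, 0, 35.5, 0, 0, 0, 0]
    - [-2.5, 0, 37.5, 0, 0, 0, 0]
    - [-2.5, 0, 38.6, 0, 0, 0, 0]
    - [-2.5, 0, 39.3, 0, 0, 0, 0]
    - [-2.5, 0, 39.3, 0, 0, 0, 0]

```text
time_s: 30.7
eef_pos: [0.4565, -0.2586, -0.0107]
orientation: [3.141, -0.0, 0.004]
ft_force: [-0.8, -0.5, -1.6]
grip_width: 0.0186
```

Request:
move_arm:
  series:
    - [0, 0, 0.3, 0, 0, 0, 0]
    - [0, 0, 0.5, 0, 0, 0, 0]
    - [0, 0, 0.5, 0, 0, 0, 0]

```text
time_s: 30.95
eef_pos: [0.4565, -0.2587, -0.0111]
orientation: [3.141, -0.0, 0.004]
ft_force: [-1.2, -0.3, -1.6]
grip_width: 0.0184
```

Request:
move_arm:
  series:
    - [0, 0, 0.4, 0, 0, 0, 0]
    - [0, 0, 0.4, 0, 0, 0, 0.1]
    - [0, 0, 0.4, 0, 0, 0, 0.3]
    - [0, 0, 0.4, 0, 0, 0, 0.5]
    - [0, 0, 0.4, 0, 0, 0, 0.6]
    - [0, 0, 0, 0, 0, 0, 0.6]
    - [0, 0, -8, 0, 0, 0, 0.6]
    - [0, 0, -25, 0, 0, 0, 0.6]
    - [0, 0, -55, 0, 0, 0, 0.6]
    - [0, 0, -90, 0, 0, 0, 0.6]

```text
time_s: 31.78
eef_pos: [0.4551, -0.2578, 0.079]
orientation: [-3.14, 0.003, 0.004]
ft_force: [0.1, -0.5, 0.1]
grip_width: 0.0532
```

Request:
move_arm:
  series:
    - [0, 20, -20, 0, 0, 0, 0.6]
    - [0, 50, -50, 0, 0, 0, 0.6]
    - [0, 80, -80, 0, 0, 0, 0.6]
    - [0, 100, -100, 0, 0, 0, 0.6]
    - [0, 120, -100, 0, 0, 0, 0.6]
    - [0, 140, -100, 0, 0, 0, 0.6]
    - [0, 150, -100, 0, 0, 0, 0.6]
    - [0, 150, -100, 0, 0, 0, 0.6]

```text
time_s: 32.45
eef_pos: [0.4559, -0.4109, 0.1788]
orientation: [3.141, 0.0, 0.0]
ft_force: [0.2, 0.2, -0.2]
grip_width: 0.0528
```

Run:
```python
from rig import manip, vision
from h import *
for n in("side","top"):
    c=vision.capture(n); P=pts(c)
    for x,y in((.467,.0017),(.6252,-.1617),(.4377,.248),(.4545,-.2566)): print(n,x,y);disc(c,x,y,.04)
    m=(P[...,2]>.02)&(P[...,2]<.05)&(np.hypot(P[...,0]-.609,P[...,1])<.05); print("cube",P[m].min(0).round(3),P[m].max(0).round(3))
    cv2.imwrite(f"pics/{n}9.png",c["img"][:,:,::-1])
s=manip.observe();print({k:np.round(s[k],4).tolist() for k in("time_s","eef_pos","ft_force","grip_width")})
```

```text
side 0.467 0.0017
brass n 351 z [0.0024 0.004  0.0083 0.0208 0.0217] xy lo [ 0.4507 -0.0184] hi [0.488  0.0187]
side 0.6252 -0.1617
brass n 391 z [0.0029 0.0048 0.0081 0.0196 0.0209] xy lo [ 0.6027 -0.1884] hi [ 0.6546 -0.1375]
side 0.4377 0.248
brass n 1891 z [0.0026 0.0044 0.0078 0.0195 0.0209] xy lo [0.4088 0.2169] hi [0.4721 0.2796]
side 0.4545 -0.2566
brass n 922 z [0.0032 0.0051 0.0075 0.0185 0.0205] xy lo [ 0.4177 -0.2952] hi [ 0.4932 -0.2194]
cube [ 0.591 -0.021  0.02 ] [0.63  0.022 0.032]
top 0.467 0.0017
brass n 321 z [0.0024 0.0031 0.0082 0.0215 0.023 ] xy lo [ 0.4488 -0.0179] hi [0.4846 0.0196]
top 0.6252 -0.1617
brass n 568 z [0.0023 0.0032 0.0079 0.02   0.0232] xy lo [ 0.6017 -0.1873] hi [ 0.6526 -0.1375]
top 0.4377 0.248
brass n 1020 z [0.0022 0.0036 0.0078 0.0194 0.0219] xy lo [0.4072 0.2173] hi [0.4701 0.2806]
top 0.4545 -0.2566
brass n 1442 z [0.0025 0.0038 0.0076 0.0177 0.0218] xy lo [ 0.4164 -0.2953] hi [ 0.493  -0.2201]
cube [ 0.589 -0.019  0.021] [0.629 0.019 0.035]
{'time_s': 32.55, 'eef_pos': [0.4569, -0.4073, 0.1785], 'ft_force': [0.562, 0.6162, 0.1206], 'grip_width': 0.0529}
```

View pics/side9.png

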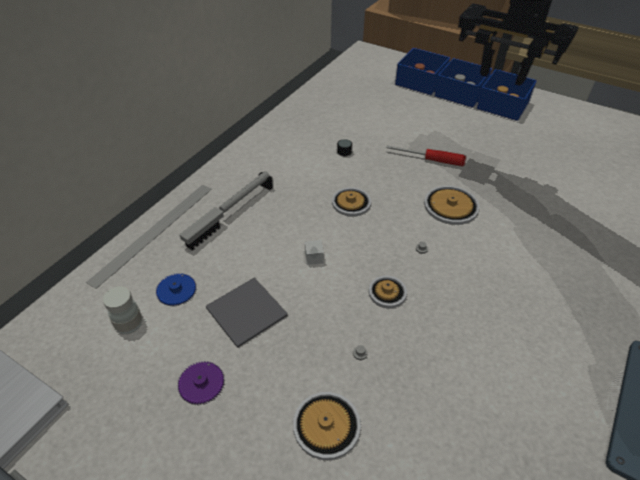

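All four wheels lie flat in their nests at (388,291), (352,201), (327,423) and (451,203). The stand is empty, the cube is unmoved at (314,254), and the gripper is clear.

```bash
python3 -c "
from rig import sign_off
print(sign_off())"
```

```text
the job is handed in; nothing more can be done
None
```

I took the stack apart from the top down and set each of the four wheels in the nest of its size. The job is handed in, at about 32.5 s on the robot's clock.

- **Placement:** In the last check, both cameras put each wheel within about 2 mm of its nest centre. The disc tops read about 8 mm and the hub tops about 20 mm above the bench, as they should for a wheel lying flat on the nest floor.
- **Cube and gripper:** The cube's measured position had not changed. The gripper was open and about 150 mm clear of the last nest.
- **A disagreement:** The height the robot reports for the tool did not match the cameras. The fingertips really stood about 38 mm higher than the state and the stated tool geometry imply. I used camera-relative heights throughout. The first contact with a nest floor came at the height this predicted, with 14 N on the wrist.
- **Small errors:** The two cameras differ by 1–2 mm from each other. The gripper read about 18.5 mm on the 20 mm hubs.
- **Not confirmed by touch:** For the other three wheels I felt no clear floor contact, so I released them at the worked-out height. They ended flat all the same.

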